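Open the touch-latch specimen cupboard

TASK

Open the taller of the two small white cupboards: with a fingertip press in its handleless door near the free edge until the touch latch lets go, draw back so that the spring pops it ajar, then reach a finger behind the door and push it gently wide open, about square to the cupboard front or beyond, and leave it standing so. Leave the lower cupboard shut, grasp and lift nothing, and do not disturb the things standing about.

Things in the scene. Friction and masses are not known exactly. Their poses are not given: they have to be found in the camera images.
- tall_cupboard: The taller of two cupboards: white steel bench cupboard with one door, fixed to the bench, 150 mm high, 130 mm wide (its y), 110 mm deep (its x) without the door. Origin under the centre of the carcass; its x axis points from the front to the back, its y axis to the free-edge side, z up. The front of the carcass is at its x = -55 mm; the shut door's back face at -61.5 mm, its front face at -69.5 mm.
- tall_door (a joint): Door of the tall cupboard, rad: 0 = shut and latched (cannot be pulled open), 1.57 = free edge swung out square to the front, stop at 1.9; -0.05 = pressed fully in. Upright panel 144 mm high, 128 mm wide, 8 mm thick, hinged on its right (-y) side, no handle. Once freed, a spring drives it ajar to about 0.65 rad in half a second; beyond that it swings lightly and stays where it is left.
- tall_press (a point): Press mark of the tall cupboard's door: centre of a flush steel disc 18 mm across on the door's front face, 30 mm below the top edge and 22 mm from the free edge. Moves with the door. Pressed along the cupboard's +x by 4 to 5 mm (about 5 N; stop at 6 mm) the touch latch frees; the door springs out when the finger goes back.
- tall_edge (a point): Top end of the free edge of the tall cupboard's door, on its back face, level with the cupboard's top (150 mm above the bench), 126 mm from the hinge line. It moves with the door. Steel catch parts on the door's back all lie less than 40 mm above the bench. With the door ajar about 75 mm lie between free edge and carcass.
- tall_hinge (a point): Hinge line of the tall cupboard's door, at the level of the cupboard's top; it is vertical, in the plane of the door's back face.
- squat_cupboard: The lower of two cupboards, not to be opened: white steel bench cupboard with one door, fixed to the bench, 100 mm high, 130 mm wide (its y), 110 mm deep (its x) without the door. Origin under the centre of the carcass; its x axis points from the front to the back, its y axis to the free-edge side, z up. The front of the carcass is at its x = -55 mm; the shut door's back face at -61.5 mm, its front face at -69.5 mm.
- squat_door (a joint): Door of the squat cupboard, rad: 0 = shut and latched (cannot be pulled open), 1.57 = free edge swung out square to the front, stop at 1.9; -0.05 = pressed fully in. Upright panel 94 mm high, 128 mm wide, 8 mm thick, hinged on its right (-y) side, no handle. Once freed, a spring drives it ajar to about 0.65 rad in half a second; beyond that it swings lightly and stays where it is left.
- squat_press (a point): Press mark of the squat cupboard's door: centre of a flush steel disc 18 mm across on the door's front face, 30 mm below the top edge and 22 mm from the free edge. Moves with the door. Pressed along the cupboard's +x by 4 to 5 mm (about 5 N; stop at 6 mm) the touch latch frees; the door springs out when the finger goes back.
- squat_edge (a point): Top end of the free edge of the squat cupboard's door, on its back face, level with the cupboard's top (100 mm above the bench), 126 mm from the hinge line. It moves with the door. Steel catch parts on the door's back all lie less than 40 mm above the bench. With the door ajar about 75 mm lie between free edge and carcass.
- squat_hinge (a point): Hinge line of the squat cupboard's door, at the level of the cupboard's top; it is vertical, in the plane of the door's back face.
- vial_1: Specimen vial, a bystander: 23 mm across, 60 mm tall, standing loose between the cupboards, in front of the fixed pedestal of the overhead reagent shelf. Origin under its centre. Keep arm and gripper clear of that shelf: its board lies 243 to 265 mm above the bench, from x = 0.51 m onwards and y = -0.17 to 0.05 m.
- vial_3: Second specimen vial, a bystander: 23 mm across, 60 mm tall, standing loose between the cupboards. Origin under its centre.
- petri_1: Covered petri dish, a bystander: 68 mm across, 15 mm high, loose on the bench. Origin under its centre.
- specimen_6: Clear resin block with a beetle in it, a bystander: 34 x 70 x 22 mm (x, y, z), loose on the bench. Origin under its centre.
- marker_pen: Marker pen lying loose on the bench, a bystander: 135 mm long (its y axis), 17 mm thick. Origin under its centre.
- tape_roll: Roll of tape lying flat, a bystander: 96 mm across, 25 mm high, loose. Origin under its centre.
- wash_clear: Clear wash bottle with bent tube, a bystander: 93 mm across, 274 mm tall, loose. Origin under its centre.
- forceps_1: Steel forceps lying loose, a bystander: 118 mm long (y axis), 14 mm wide, 11 mm high. Origin under their centre.

How it is judged (in metres and radians):
On the way, in this order (a step that is already met when the one before it is completed fails the run):
1. the touch latch has been pressed and the spring has popped the tall cupboard's door ajar, with nothing touching the door (value of joint tall_door between 0.35 and 1 rad and contact force between tall_door and the fingers below 0.1 N), for 0.2 s.
2. the tall cupboard's door is pushed wide open (value of joint tall_door above 1.2 rad), for 0.2 s.
At the end, for the whole second after the job is handed in: The tall cupboard's door stands still at 1.2 rad or more, left alone by the robot, and the lower cupboard's door is still shut (under 0.1 rad) (value of joint tall_door above 1.2 rad and velocity of joint tall_door between -0.1 and 0.1 rad/s and value of joint squat_door below 0.1 rad); the robot touches nothing.
It fails at once if the door, once sprung ajar, is gripped between the fingers or forced (value of joint tall_door above 0.2 rad and contact force between tall_door and the fingers above 25 N).
It fails at once if the lower cupboard's door springs open (value of joint squat_door above 0.15 rad).
It fails at once if a bystander (vial, dish, block, pen, tape, bottle or forceps) is pushed more than 30 mm away or lifted (distance of any of vial_1, vial_3, petri_1, specimen_6, marker_pen, tape_roll, wash_clear, forceps_1 from where it was at the start of the episode above 0.03 m).
It fails at once if a standing vial or the wash bottle is knocked over (angle between any of vial_1, vial_3, wash_clear's own z axis and vertical above 0.6 rad).
It also fails if it takes over 42 s, if anything falls off the work surface, if the arm or the gripper's body presses on something with over 40 N, if the wrist force passes 120 N, or if a joint passes its speed limit or range.

ROBOT

A 6-joint arm with a two-finger parallel gripper is mounted at the origin on a cart in front of the work surface, level with it; the furniture and walls round the work are solid. World frame = base frame: x ahead of the robot, y to its left, z up, the work surface at z = 0. Lengths are in mm, angles in rad, forces in N, time in s.
With the tool pointing down it reaches from about 275 to 1000 mm from the base axis. Payload 8.4 kg.
Tool frame: the origin (TCP) lies at the very end of the fingers, on their centre line; the grasp point (between the pads) lies 19 mm behind it; z points along the fingers, y is the direction in which the jaws open and shut (so a half turn about z gives the same grasp; the last joint's range is limited). The gripper opens to 85 mm and grips with 20 to 120 N. Pads are 22 mm wide; open, the fingers measure 114 mm over their backs; the gripper's body (76 mm by 85 mm) begins 54 mm behind the grasp point. The pads swing forward as they close: fully open they stand 13 mm farther back than shut.
Start: joints at [1.213, 0.353, 1.633, -0, 1.155, -0.002], TCP at [217.711, 585.858, 231.281] pointing down, gripper open.
Joint ranges: [-2.63, 2.63], [-0.92, 2.1], [0.06, 2.66], [-1.3, 4.44], [0, 2.69], [-3.02, 3.02]. Speed limits (rad/s): [2.22, 2.22, 2.79, 3.14, 3.14, 3.14].

INTERFACE

Orientations are given as [roll, pitch, yaw] about the fixed x, y, z axes, in that order (R = Rz(yaw) Ry(pitch) Rx(roll)).
In Python, from rig import readout, grab_frame, calibration, r gives the robot as it stands. The module is installed in compiled form; this text tells all that it offers.
- The arm moves only by the tool play_rows, never from a script. Its argument "rows" is a list of rows, each a list of 3 entries, a list of its own where there are three numbers: the closure in counts, from 0 (fully open) to 255 (shut), then the shift along the tool's x, y, z in cm, then the turn, a rotation vector about the tool's x, y, z in rad. In form: [[gripper, [dx, dy, dz], [rx, ry, rz]], ...]. A call has 1 to 12 rows; each row is the pose to reach, as a shift and turn from the pose commanded when the call began, along the tool's axes at that moment; what a row does not reach only later rows make up. A row lasts 1/12 s, in which the tool goes at most 41.7 mm and 7.16 degrees, less where a joint would pass 70% of its speed; a pose out of reach is approached as far as the arm can. A call with a gripper value outside its range is refused whole. The fingers move at their own pace and stop on an object; "squeeze" is the grip in N (left out, the last holds). Time passes only in rows, so rows that repeat a pose let the fingers close. It gives the time, the measured TCP pose, the force and the opening at its end, in the units of the state.
- readout.sense(): the state, without advancing time (a new reading comes with each control period).
- grab_frame(name): name is "scene" or "top"; returns (picture, depth): 420x560x3 uint8, red, green, blue; 420x560 float32, mm along the optical axis (not along the pixel's ray), 0 where there is no reading.
- calibration(name): a dict with "vfov" (degrees; the focal length in pixels is half the picture's height over the tangent of half this angle, whatever the lens; pixels are square), "cx", "cy" (the principal point, pixels), "k1" (the pictures are not rectified: a ray, as slopes to the right and down, at radius r is drawn at 1 + k1 r^2 times it, then the intrinsics apply), "cam_to_world" (4x4, takes a point from camera to world coordinates). Camera axes: x right, y down, z forward; pixel columns grow to the right and rows downward; lengths in mm; the calibration is good to about 2 mm. A picture is of the moment at which its call begins. calibration takes no time and is no camera call.
- r.sign_off(): hands the job in, once; it reports no verdict.
The state is a dict: "clock": time; "qpos": joint angles; "qvel": joint speeds; "joint_efforts": joint torques, N m; "eef_pos": TCP position; "tcp_rot": TCP orientation; "contact_force": force on the tool from outside, world axes, zero at the start; "wrist_torque": the same for the moment, N m; "opening": opening from 0.0 (shut) to 1.0 (fully open).
Only numpy, scipy, OpenCV 4.12 (cv2) and the standard library are available. Lean on these libraries where they do the work, as an engineer would, in place of code of your own. Each camera call takes 0.05 s, during which the arm holds its last target.

## Working session

There is one attempt and no reset: what is moved stays moved. The work goes in short steps, Python scripts to look and compute and a tool call to move; the robot and the scene stay as the last step left them, time stands still between calls to the robot, and variables do not carry over. Pictures are saved under pics/ and viewed, and the job is handed in when it is done.

Besides the shell and the picture viewer there is one more tool, called after "Request:" as name(argument=value, ...), one argument or row to a line, values as JSON. play_rows: Moves the arm, as the interface text tells. Its arguments: {"type":"object","properties":{"rows":{"type":"array"},"squeeze":{"type":"number"}},"required":["rows"]}

```bash
mkdir -p pics; cat > h.py <<'E'
import numpy as np, cv2
from rig import readout, grab_frame, calibration, r
def ray(n,u,v):
    c=calibration(n); f=210/np.tan(np.radians(c["vfov"])/2)
    x,y=(u-c["cx"])/f,(v-c["cy"])/f
    a,b=x,y
    for _ in range(30):
        s=1+c["k1"]*(a*a+b*b); a,b=x/s,y/s
    return np.array([a,b,1.0]),np.array(c["cam_to_world"])
def pt(n,u,v,d):
    q,T=ray(n,u,v); return T[:3,:3]@(q*d)+T[:3,3]
def onz(n,u,v,z):
    q,T=ray(n,u,v); w=T[:3,:3]@q; return T[:3,3]+w*(z-T[2,3])/w[2]
E
python3 - <<'E'
from h import *
for n in("scene","top"):
    p,d=grab_frame(n); np.save(n+"_d.npy",d); cv2.imwrite(f"pics/{n}0.png",p[:,:,::-1]); print(n,calibration(n))
print(readout.sense())
E
```

```text
scene {'vfov': 42.04910315921511, 'cx': 273.45393573220116, 'cy': 208.35186184245663, 'k1': -0.03539202532443586, 'cam_to_world': array([[ 8.81682675e-01, -3.64955672e-01,  2.99070257e-01,
        -8.87463395e+00],
       [-4.71743354e-01, -6.68795315e-01,  5.74605111e-01,
        -9.86355292e+02],
       [-9.68860734e-03, -6.47703778e-01, -7.61830655e-01,
         1.40092620e+03],
       [ 0.00000000e+00,  0.00000000e+00,  0.00000000e+00,
         1.00000000e+00]])}
top {'vfov': 55.475083301061794, 'cx': 286.0774859258415, 'cy': 211.93002821878213, 'k1': -0.033025899028381746, 'cam_to_world': array([[-2.57207712e-02, -9.95887504e-01,  8.68707214e-02,
         3.78485606e+02],
       [-9.99651846e-01,  2.51114908e-02, -8.09935172e-03,
        -5.59885773e+01],
       [ 5.88458984e-03, -8.70487985e-02, -9.96186668e-01,
         1.41990600e+03],
       [ 0.00000000e+00,  0.00000000e+00,  0.00000000e+00,
         1.00000000e+00]])}
{'clock': 0.1, 'qpos': array([ 1.21261554e+00,  3.53580389e-01,  1.63403545e+00,  2.32405219e-05,
        1.15521211e+00, -2.41150096e-03]), 'qvel': array([ 1.49646404e-03,  8.67389119e-05, -3.43512477e-03,  1.81354196e-04,
        5.09845705e-04, -2.44848436e-04]), 'joint_efforts': array([-9.67639317e-04, -6.06356406e+01, -3.42819321e+01,  6.06723597e-05,
        3.94670205e-03,  8.59360583e-09]), 'eef_pos': array([217.5483939 , 585.47109013, 230.64622473]), 'tcp_rot': array([-3.14035741e+00, -2.42295613e-05,  2.78581396e+00]), 'contact_force': array([-0.22988106,  0.8745777 , -0.48403538]), 'wrist_torque': array([-0.05992287, -0.00791991,  0.00955389]), 'opening': 0.999603407522449}
```

View pics/scene0.png

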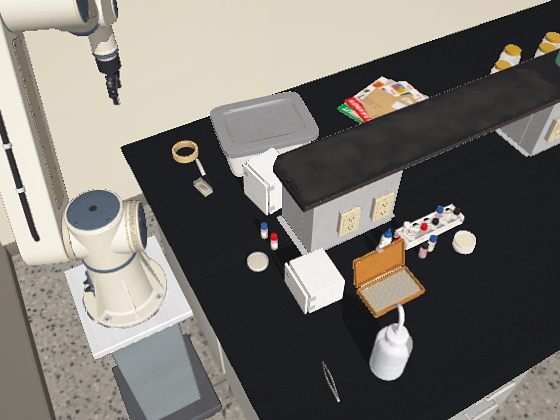

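View pics/top0.png

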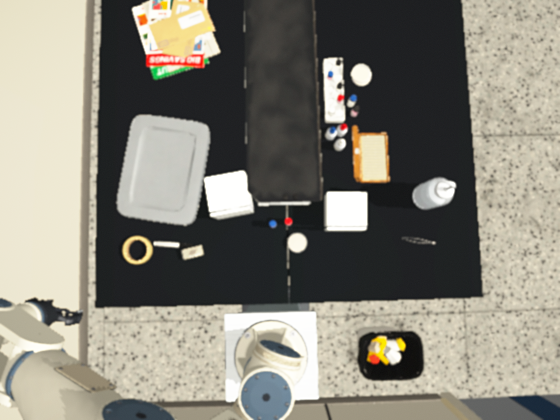

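The scene view shows two white cupboards, at about (263,182) and (315,280). The top view shows them at about (229,194) and (346,211). Next I'll enlarge both and check heights.

```bash
python3 - <<'E'
from h import *
d=np.load("top_d.npy")
for u,v in[(229,194),(240,205),(215,185),(346,211),(330,225),(360,225),(215,208),(240,213)]: print(u,v,pt("top",u,v,d[v,u]).round(1))
a=cv2.imread("pics/top0.png")[160:270,110:250]; b=cv2.imread("pics/scene0.png")[130:230,220:320]
cv2.imwrite("pics/tc.png",cv2.resize(a,None,fx=5.5,fy=5.5,interpolation=3)); cv2.imwrite("pics/sc.png",cv2.resize(b,None,fx=6,fy=6,interpolation=3))
E
```

```text
229 194 [551.4 114.9 150.8]
240 205 [515.2  80.4 149.9]
215 185 [582.6 160.6 144.5]
346 211 [ 491.5 -265.7  101.4]
330 225 [ 451.2 -221.8    8.3]
360 225 [ 447.4 -324.    30.7]
215 208 [507.5 160.4 150. ]
240 213 [498.2  91.5  50. ]
```

View pics/tc.png

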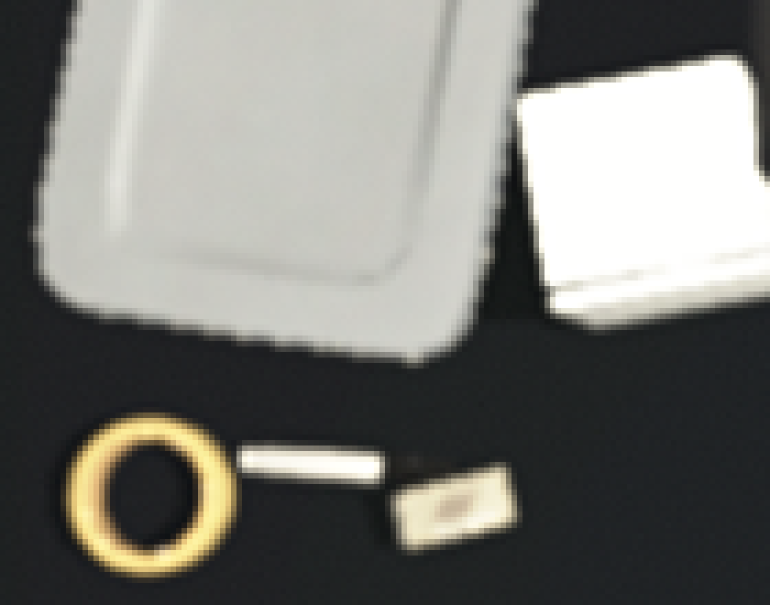

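View pics/sc.png

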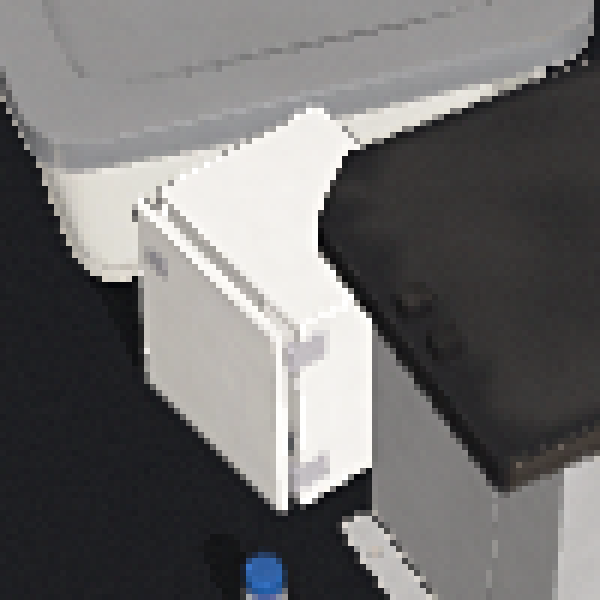

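In the crops the tall cupboard is the left one. Its free edge is on the left beside the bin, its steel press disc is near scene px (246,174), and the hinges are on the right. I'll fit its pose next.

```bash
python3 - <<'E'
from h import *
P=[]
for n in("top","scene"):
    d=np.load(n+"_d.npy")
    q=np.array([pt(n,u,v,d[v,u]) if d[v,u]>0 else [0,0,0] for v in range(120,260) for u in range(180,330)])
    m=(abs(q[:,2]-150)<5)&(q[:,0]>400)&(q[:,0]<700)&(q[:,1]>20)&(q[:,1]<230); s=q[m]
    print(n,len(s),cv2.minAreaRect(s[:,:2].astype(np.float32)),s[:,2].mean(),s.min(0),s.max(0))
    np.save(n+"_s.npy",s)
    # front face plane from scene
    if n=="scene":
        m=(q[:,2]>15)&(q[:,2]<140)&(q[:,0]>430)&(q[:,0]<530)&(q[:,1]>50)&(q[:,1]<180); f=q[m]
        for k in range(8):
            A=np.c_[f[:,1],np.ones(len(f))]; c=np.linalg.lstsq(A,f[:,0],rcond=None)[0]; e=f[:,0]-A@c; f=f[abs(e)<max(2.5,2*e.std())] if k<7 else f
        print("front x=%.4f y+%.1f"%tuple(c),len(f),e.std(),f.min(0),f.max(0),"yaw",-np.arctan(c[0]))
        for n2,u,v in[("scene",246,174),("scene",243,164),("scene",267,186)]:print(pt(n2,u,v,d[v,u]))
q=np.load("top_s.npy");
for y in range(60,190,10):
    s=q[abs(q[:,1]-y)<5]
    if len(s):print(y,s[:,0].min().round(1),s[:,0].max().round(1))
E
```

```text
Traceback (most recent call last):
  File "h.py", line 11, in pt
    q,T=ray(n,u,v); return T[:3,:3]@(q*d)+T[:3,3]
        ~~~^^^^^^^
  File "h.py", line 4, in ray
    c=calibration(n); f=210/np.tan(np.radians(c["vfov"])/2)
ValueError: time passes only in moves, steps and waits
```

```bash
sed -i 's/^def ray/C={n:calibration(n) for n in("scene","top")}\ndef ray/; s/c=calibration(n);/c=C[n];/' h.py; cat > fit.py <<'E'
from h import *
P=[]
for n in("top","scene"):
    d=np.load(n+"_d.npy")
    q=np.array([pt(n,u,v,d[v,u]) if d[v,u]>0 else [0,0,0] for v in range(120,260) for u in range(180,330)])
    m=(abs(q[:,2]-150)<5)&(q[:,0]>400)&(q[:,0]<700)&(q[:,1]>20)&(q[:,1]<230); s=q[m]
    print(n,len(s),cv2.minAreaRect(s[:,:2].astype(np.float32)),s[:,2].mean(),s.min(0),s.max(0))
    np.save(n+"_s.npy",s)
    if n=="scene":
        m=(q[:,2]>15)&(q[:,2]<140)&(q[:,0]>430)&(q[:,0]<530)&(q[:,1]>50)&(q[:,1]<180); f=q[m]
        for k in range(8):
            A=np.c_[f[:,1],np.ones(len(f))]; c=np.linalg.lstsq(A,f[:,0],rcond=None)[0]; e=f[:,0]-A@c; f=f[abs(e)<max(2.5,2*e.std())] if k<7 else f
        print("front x=%.4f y+%.1f"%tuple(c),len(f),e.std(),f.min(0),f.max(0),"yaw",-np.arctan(c[0]))
        for n2,u,v in[("scene",246,174),("scene",243,164),("scene",267,186)]:print(pt(n2,u,v,d[v,u]))
q=np.load("top_s.npy");
for y in range(40,220,10):
    s=q[abs(q[:,1]-y)<5]
    if len(s):print(y,s[:,0].min().round(1),s[:,0].max().round(1))
E
python3 fit.py
```

```text
top 1866 ((591.9495239257812, 140.49810791015625), (212.7557830810547, 178.96690368652344), 0.01024316344410181) 149.92718142087526 [485.56674605  51.00300425 145.01960737] [698.31193732 229.98469614 154.99759981]
scene 1022 ((590.6272583007812, 125.3187484741211), (220.36167907714844, 209.383056640625), 0.5254461765289307) 149.97868092430338 [479.50516934  20.27957863 145.01198351] [699.98141044 229.85553059 154.99960275]
front x=-0.1682 y+511.6 502 1.3387326871564027 [480.65410276  50.02243837  15.35129075] [505.75295551 175.42375365 139.8086861 ] yaw 0.1666320739011467
[485.20502465 152.9530356  118.86445235]
[485.9773785  173.51281241 146.39206169]
[511.43627101  54.89708629 140.850258  ]
50 504.8 549.6
60 505.2 606.1
70 502.1 625.4
80 499.5 625.9
90 499.5 622.6
100 496.7 623.2
110 496.7 620.0
120 493.7 620.1
130 490.8 617.4
140 491.0 617.3
150 488.1 614.9
160 488.2 614.0
170 485.6 612.1
180 501.8 611.7
190 550.5 697.8
200 596.1 696.6
210 544.6 697.8
```

```bash
cat >> h.py <<'E'
from scipy.spatial.transform import Rotation as Ro
def delta(p0,rpy0,p1,rpy1):
    R0=Ro.from_euler("xyz",rpy0); return (R0.inv().apply(np.array(p1)-p0)/10).round(2),(R0.inv()*Ro.from_euler("xyz",rpy1)).as_rotvec().round(3)
E
python3 - <<'E'
from h import *
for u,v in((272,224),(288,221)): print(onz("top",u,v,58))
print(onz("top",297,243,10),onz("top",193,253,20))
d=np.load("scene_d.npy")
for u,v in((264,230),(274,239)): print(pt("scene",u,v,d[v,u]))
print(delta([217.7,585.9,231.3],[np.pi,0,2.786],[426,143,231.3],[np.pi,0,3.309]))
E
```

```text
[457.11146596 -17.95370954  58.        ]
[465.98554111 -72.82790838  58.        ]
[ 390.67432079 -103.07764947   10.        ] [364.91068687 261.09017368  20.        ]
[456.14538277 -25.99310799  41.65260949]
[461.60141198 -83.01214008  57.26428798]
(array([-34.95, -34.27,  -0.  ]), array([ 0.   ,  0.   , -0.523]))
```

Request:
play_rows(
  rows=[
    [255,[-1.2,-1.2,0],[0,0,-0.03]],
    [255,[-3.5,-3.4,0],[0,0,-0.08]],
    [255,[-6,-5.9,0],[0,0,-0.13]],
    [255,[-8.5,-8.3,0],[0,0,-0.18]],
    [255,[-11,-10.8,0],[0,0,-0.23]],
    [255,[-13.5,-13.2,0],[0,0,-0.28]],
    [255,[-16,-15.7,0],[0,0,-0.33]],
    [255,[-18.5,-18.1,0],[0,0,-0.38]],
    [255,[-21,-20.6,0],[0,0,-0.43]],
    [255,[-23.5,-23,0],[0,0,-0.48]],
    [255,[-25.5,-25,0],[0,0,-0.523]],
    [255,[-26.5,-26,0],[0,0,-0.523]],
  ],
)

```text
clock: 1.1
eef_pos: [376.1, 247.0, 231.1]
tcp_rot: [-3.141, -0.0, -2.973]
contact_force: [0.3, -0.1, -0.0]
opening: 0.003
```

Request:
play_rows(
  rows=[
    [255,[-0.5,-2,0.5],[0,0,0]],
    [255,[-1,-4.5,2],[0,0,0]],
    [255,[-1.8,-7,4.5],[0,0,0]],
    [255,[-2.5,-9,7],[0,0,0]],
    [255,[-3,-10.5,9.5],[0,0,0]],
    [255,[-3.2,-11.1,11.5],[0,0,0]],
    [255,[-3.2,-11.1,12.4],[0,0,0]],
    [255,[-3.2,-11.1,12.4],[0,0,0]],
    [255,[-3.2,-11.1,12.4],[0,0,0]],
  ],
)

```text
clock: 1.85
eef_pos: [425.3, 146.0, 107.4]
tcp_rot: [-3.142, -0.001, -2.974]
contact_force: [-0.5, -0.1, -0.4]
opening: -0.005
```

```bash
python3 - <<'E'
from h import *
s=readout.sense(); print(s["eef_pos"],s["tcp_rot"],s["contact_force"])
for n in("scene","top"):
    p,d=grab_frame(n); np.save(n+"_d1.npy",d); 
    c=p[120:240,200:340] if n=="scene" else p[150:260,180:320]
    cv2.imwrite(f"pics/{n}1.png",cv2.resize(c[:,:,::-1],None,fx=5,fy=5,interpolation=3))
E
```

```text
[425.31511853 146.01845403 107.39141111] [-3.14158602e+00 -9.38657555e-04 -2.97439401e+00] [-0.53248841 -0.05485815 -0.43089379]
```

View pics/scene1.png

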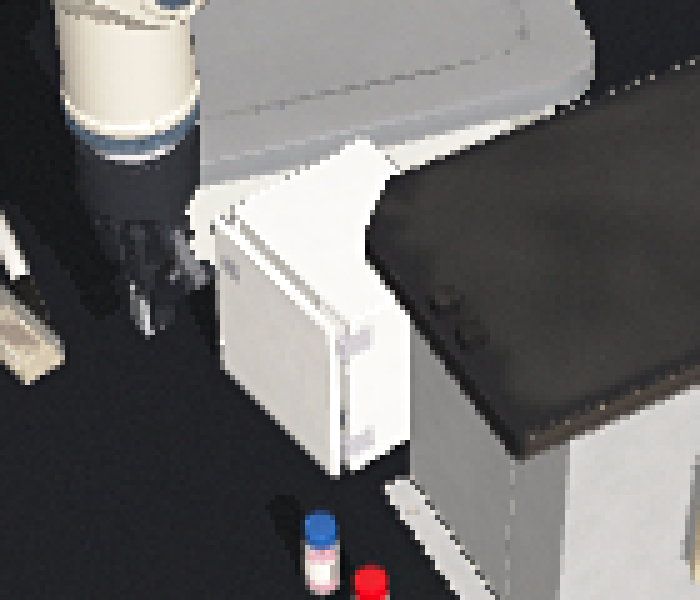

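View pics/top1.png

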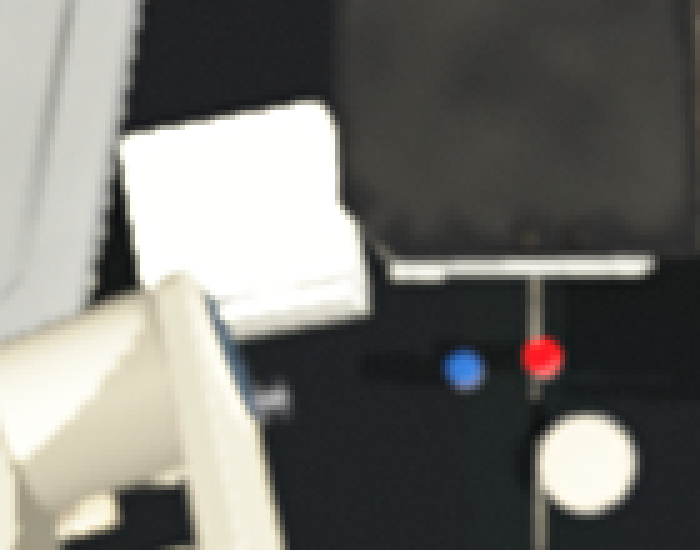

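Request:
play_rows(
  rows=[
    [255,[-1.2,-0.1,0],[0,0,0]],
    [255,[-2.8,-0.2,0],[0,0,0]],
    [255,[-3.8,-0.3,0],[0,0,0]],
    [255,[-4.2,-0.3,0],[0,0,0]],
    [255,[-4.2,-0.3,0],[0,0,0]],
    [255,[-4.2,-0.3,0],[0,0,0]],
  ],
)

```text
clock: 2.45
eef_pos: [467.3, 149.8, 107.3]
tcp_rot: [-3.142, -0.0, -2.974]
contact_force: [0.4, 0.2, -0.1]
opening: -0.003
```

Request:
play_rows(
  rows=[
    [255,[-0.1,0,0],[0,0,0]],
    [255,[-0.2,0,0],[0,0,0]],
    [255,[-0.3,0,0],[0,0,0]],
    [255,[-0.4,0,0],[0,0,0]],
    [255,[-0.4,0,0],[0,0,0]],
    [255,[-0.4,0,0],[0,0,0]],
  ],
)

```text
clock: 2.95
eef_pos: [471.4, 150.4, 107.3]
tcp_rot: [-3.142, -0.0, -2.974]
contact_force: [-0.6, -0.5, -0.7]
opening: -0.0
```

Request:
play_rows(
  rows=[
    [255,[-0.1,0,0],[0,0,0]],
    [255,[-0.2,0,0],[0,0,0]],
    [255,[-0.3,0,0],[0,0,0]],
    [255,[-0.3,0,0],[0,0,0]],
    [255,[-0.3,0,0],[0,0,0]],
  ],
)

```text
clock: 3.37
eef_pos: [474.8, 151.0, 107.4]
tcp_rot: [3.142, 0.001, -2.974]
contact_force: [0.7, -0.6, -0.0]
opening: -0.001
```

Request:
play_rows(
  rows=[
    [255,[-0.1,0,0],[0,0,0]],
    [255,[-0.2,0,0],[0,0,0]],
    [255,[-0.2,0,0],[0,0,0]],
  ],
)

```text
clock: 3.62
eef_pos: [476.3, 151.2, 107.3]
tcp_rot: [3.142, -0.0, -2.974]
contact_force: [-1.5, 0.8, 2.3]
opening: -0.001
```

Request:
play_rows(
  rows=[
    [255,[-0.1,0,0],[0,0,0]],
    [255,[-0.2,0,0],[0,0,0]],
    [255,[-0.2,0,0],[0,0,0]],
  ],
)

```text
clock: 3.87
eef_pos: [477.6, 151.5, 107.1]
tcp_rot: [-3.142, -0.002, -2.974]
contact_force: [-4.7, -0.0, 5.0]
opening: 0.004
```

Request:
play_rows(
  rows=[
    [255,[-0.1,0,0],[0,0,0]],
    [255,[-0.15,0,0],[0,0,0]],
    [255,[-0.15,0,0],[0,0,0]],
  ],
)

```text
clock: 4.12
eef_pos: [478.9, 151.7, 107.1]
tcp_rot: [3.142, -0.002, -2.975]
contact_force: [-5.3, 1.1, 4.2]
opening: 0.001
```

Request:
play_rows(
  rows=[
    [255,[-0.1,0,0],[0,0,0]],
    [255,[-0.1,0,0],[0,0,0]],
  ],
)

```text
clock: 4.28
eef_pos: [479.6, 151.8, 107.0]
tcp_rot: [-3.141, -0.003, -2.975]
contact_force: [-7.2, -0.4, 5.2]
opening: -0.0
```

Request:
play_rows(
  rows=[
    [255,[-0.1,0,0],[0,0,0]],
    [255,[-0.15,0,0],[0,0,0]],
    [255,[-0.15,0,0],[0,0,0]],
  ],
)

```text
clock: 4.53
eef_pos: [479.8, 151.7, 106.8]
tcp_rot: [-3.141, -0.005, -2.975]
contact_force: [-10.5, -0.4, 8.2]
opening: -0.002
```

Request:
play_rows(
  rows=[
    [255,[1.5,0,0],[0,0,0]],
    [255,[5,0,0],[0,0,0]],
    [255,[9,0,0],[0,0,0]],
    [255,[11,0,-1],[0,0,0]],
    [255,[12,0,-2.5],[0,0,0]],
    [255,[12,0,-5],[0,0,0]],
    [255,[12,0,-7],[0,0,0]],
    [255,[12,0,-8],[0,0,0]],
    [255,[12,0,-8],[0,0,0]],
    [255,[12,0,-8],[0,0,0]],
  ],
)

```text
clock: 5.37
eef_pos: [364.5, 132.4, 187.5]
tcp_rot: [3.141, 0.002, -2.974]
contact_force: [-0.4, 0.1, -0.2]
opening: 0.0
```

```bash
python3 - <<'E'
from h import *
s=readout.sense(); print(s["eef_pos"],s["tcp_rot"],s["contact_force"])
for n in("scene","top"):
    p,d=grab_frame(n); np.save(n+"_d2.npy",d); 
    c=p[120:240,200:340] if n=="scene" else p[150:260,180:320]
    cv2.imwrite(f"pics/{n}2.png",cv2.resize(c[:,:,::-1],None,fx=5,fy=5,interpolation=3))
E
```

```text
[364.53938078 132.42616776 187.50496149] [ 3.14133382e+00  1.96890573e-03 -2.97434628e+00] [-0.35007211  0.13516077 -0.1975665 ]
```

View pics/scene2.png

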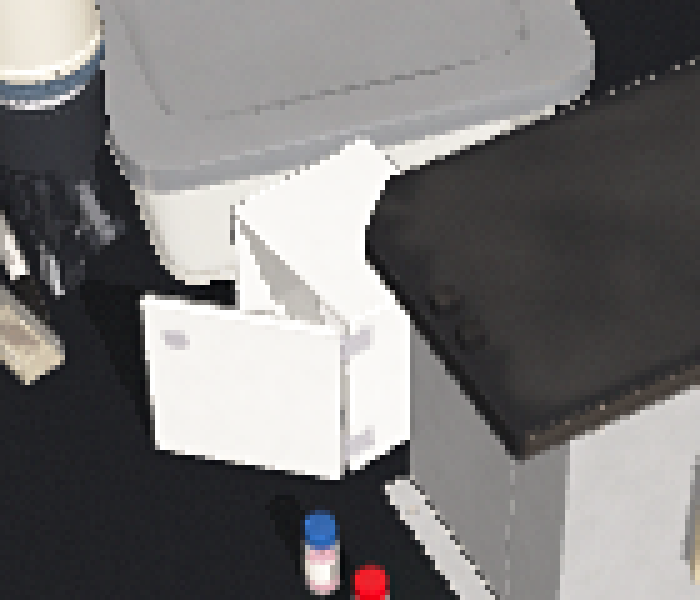

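View pics/top2.png

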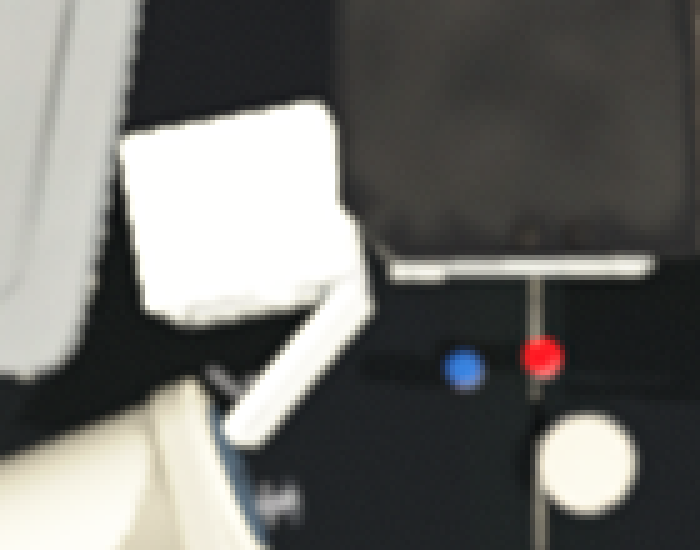

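The door has sprung ajar. In the top crop its free edge is at (230,435) and its hinge end at (350,280). I'll measure both before going behind the door.

```bash
python3 - <<'E'
from h import *
for a,b in((225,425),(265,445),(330,285),(372,310),(145,305),(335,285)): print(a,b,onz("top",180+a/5,150+b/5,148).round(1))
print(onz("top",180+300/5,150+500/5,200))
H=np.array([510.7,52.2]);X=np.array([.986,.166]);Y=np.array([-.166,.986])
for th in(.65,.75,.85,1.2,1.4,1.57): print(th,(H+126*(-np.sin(th)*X+np.cos(th)*Y)).round(1))
E
```

```text
225 425 [420.7 129.8 148. ]
265 445 [407.3 104.5 148. ]
330 285 [508.5  61.5 148. ]
372 310 [491.7  34.9 148. ]
145 305 [498.6 180.  148. ]
335 285 [508.4  58.3 148. ]
[372.2154964   77.17265572 200.        ]
0.65 [418.9 138.4]
0.75 [410.7 128.8]
0.85 [403.6 118.5]
1.2 [387.3  77.7]
1.4 [384.7  52.7]
1.57 [386.4  31.4]
```

Request:
play_rows(
  rows=[
    [255,[0,0,0],[0,0,0.08]],
    [255,[0,0,0],[0,0,0.2]],
    [255,[0,0,0],[0,0,0.32]],
    [255,[0,0,0],[0,0,0.44]],
    [255,[0,0,0],[0,0,0.56]],
    [255,[0,0,0],[0,0,0.68]],
    [255,[0,0,0],[0,0,0.8]],
    [255,[0,0,0],[0,0,0.92]],
    [255,[0,0,0],[0,0,1.0]],
    [255,[0,0,0],[0,0,1.04]],
    [255,[0,0,0],[0,0,1.04]],
  ],
)

```text
clock: 6.38
eef_pos: [363.4, 132.0, 186.2]
tcp_rot: [-3.14, -0.001, 2.267]
contact_force: [-0.0, 0.4, -0.8]
opening: 0.002
```

Request:
play_rows(
  rows=[
    [255,[0,0,0],[0,0,0.08]],
    [255,[0,0,0],[0,0,0.2]],
    [255,[0,0,0],[0,0,0.32]],
    [255,[0,0,0],[0,0,0.44]],
    [255,[0,0,0],[0,0,0.56]],
    [255,[0,0,0],[0,0,0.68]],
    [255,[0,0,0],[0,0,0.8]],
    [255,[0,0,0],[0,0,0.92]],
    [255,[0,0,0],[0,0,0.99]],
    [255,[0,0,0],[0,0,1.02]],
    [255,[0,0,0],[0,0,1.02]],
  ],
)

```text
clock: 7.3
eef_pos: [363.6, 132.1, 186.5]
tcp_rot: [-3.141, 0.001, 1.249]
contact_force: [-0.7, -0.2, -1.0]
opening: -0.002
```

```bash
python3 - <<'E'
from h import *
s=readout.sense(); p=s["eef_pos"]; print(p,s["tcp_rot"],s["qpos"])
rp=s["tcp_rot"]; rp=[np.pi,0,rp[2]]
ins=np.array([464.1,130.5,112]); print(delta(p,rp,[464.1,130.5,187.5],rp)[0])
H=np.array([510.7,52.2]);X=np.array([.986,.166]);Y=np.array([-.166,.986])
for th in np.arange(.5,1.6,.1):
    c=H+95*(-np.sin(th)*X+np.cos(th)*Y)+14*(np.cos(th)*X+np.sin(th)*Y); print(th.round(2),c.round(1),delta(ins,rp,[*c,112],rp)[0])
E
```

```text
[363.57154303 132.11334284 186.53007799] [-3.14052582e+00  8.85280173e-04  1.24906489e+00] [ 3.44695984e-01  2.99354826e-02  2.15489872e+00 -4.44470237e-05
  9.58144287e-01  6.66453478e-01]
[ 3.03  9.59 -0.1 ]
0.5 [463.  135.5] [ 0.44 -0.27 -0.  ]
0.6 [454.9 130.3] [-0.31 -0.87 -0.  ]
0.7 [447.4 124.4] [-1.11 -1.39 -0.  ]
0.8 [440.5 117.7] [-1.96 -1.84 -0.  ]
0.9 [434.3 110.3] [-2.86 -2.19 -0.  ]
1.0 [428.9 102.4] [-3.78 -2.45 -0.  ]
1.1 [424.3  94. ] [-4.72 -2.63 -0.  ]
1.2 [420.5  85.2] [-5.68 -2.7  -0.  ]
1.3 [417.7  76. ] [-6.64 -2.68 -0.  ]
1.4 [415.8  66.6] [-7.59 -2.56 -0.  ]
1.5 [414.8  57. ] [-8.53 -2.35 -0.  ]
```

Request:
play_rows(
  rows=[
    [255,[0.5,1.5,0],[0,0,0]],
    [255,[1.5,4,0],[0,0,0]],
    [255,[2.5,7,0],[0,0,0]],
    [255,[3.2,9,0],[0,0,0]],
    [255,[3.4,9.5,0],[0,0,0]],
    [255,[3.4,9.5,0],[0,0,0]],
    [255,[3.4,9.5,0],[0,0,0]],
  ],
)

```text
clock: 7.88
eef_pos: [463.5, 134.2, 186.5]
tcp_rot: [-3.14, 0.001, 1.25]
contact_force: [0.1, 0.8, -0.3]
opening: -0.001
```

```bash
python3 - <<'E'
from h import *
s=readout.sense(); print(s["eef_pos"],s["tcp_rot"],s["contact_force"])
for n in("scene","top"):
    p,d=grab_frame(n)
    c=p[120:240,200:340] if n=="scene" else p[150:260,180:320]
    cv2.imwrite(f"pics/{n}3.png",cv2.resize(c[:,:,::-1],None,fx=5,fy=5,interpolation=3))
E
```

```text
[463.53026082 134.17679634 186.45737596] [-3.13954675e+00  1.28092259e-03  1.24965408e+00] [ 0.10476754  0.78730071 -0.34338825]
```

View pics/scene3.png

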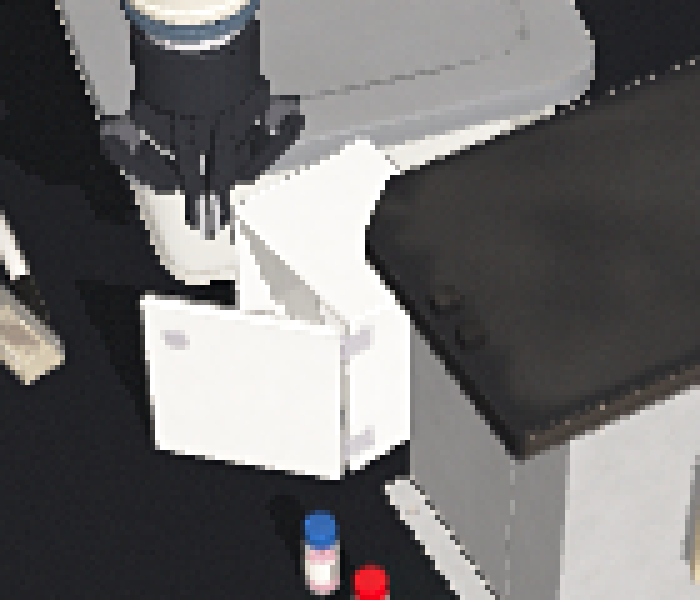

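View pics/top3.png

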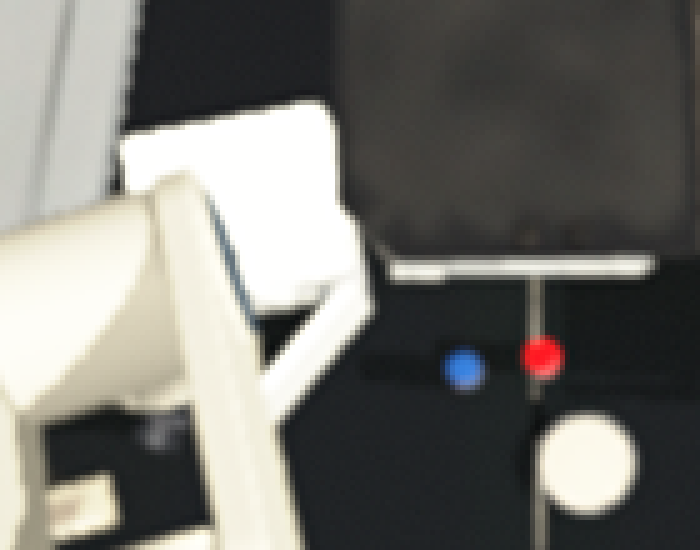

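The tip hangs over the gap, seen at scene crop (210,235), and the knuckles will stay above the cupboard top. Now I'll lower it.

Request:
play_rows(
  rows=[
    [255,[0,0,1],[0,0,0]],
    [255,[0,0,2.5],[0,0,0]],
    [255,[0,0,4],[0,0,0]],
    [255,[0,0,5.5],[0,0,0]],
    [255,[0,0,6.5],[0,0,0]],
    [255,[0,0,7],[0,0,0]],
    [255,[0,0,7],[0,0,0]],
  ],
)

```text
clock: 8.57
eef_pos: [463.8, 134.3, 116.2]
tcp_rot: [-3.14, 0.001, 1.249]
contact_force: [0.3, -0.2, 0.4]
opening: -0.002
```

Request:
play_rows(
  rows=[
    [255,[-0.3,-0.4,0],[0,0,0]],
    [255,[-0.7,-0.75,0],[0,0,0]],
    [255,[-1.1,-1.0,0],[0,0,0]],
    [255,[-1.5,-1.25,0],[0,0,0]],
    [255,[-1.9,-1.5,0],[0,0,0]],
    [255,[-2.3,-1.7,0],[0,0,0]],
    [255,[-2.75,-1.85,0],[0,0,0]],
    [255,[-3.2,-2.05,0],[0,0,0]],
    [255,[-3.65,-2.2,0],[0,0,0]],
    [255,[-4.1,-2.3,0],[0,0,0]],
  ],
)

```text
clock: 9.4
eef_pos: [429.7, 102.4, 117.3]
tcp_rot: [-3.142, 0.0, 1.249]
contact_force: [0.1, 0.0, -0.8]
opening: 0.002
```

```bash
python3 - <<'E'
from h import *
s=readout.sense(); print(s["eef_pos"],s["tcp_rot"],s["contact_force"])
for n in("scene","top"):
    p,d=grab_frame(n)
    c=p[120:240,200:340] if n=="scene" else p[150:260,180:320]
    cv2.imwrite(f"pics/{n}4.png",cv2.resize(c[:,:,::-1],None,fx=5,fy=5,interpolation=3))
E
```

```text
[429.70782735 102.44363878 117.28725074] [-3.14152180e+00  3.30314101e-05  1.24877814e+00] [ 0.085688    0.03873024 -0.84212275]
```

View pics/scene4.png

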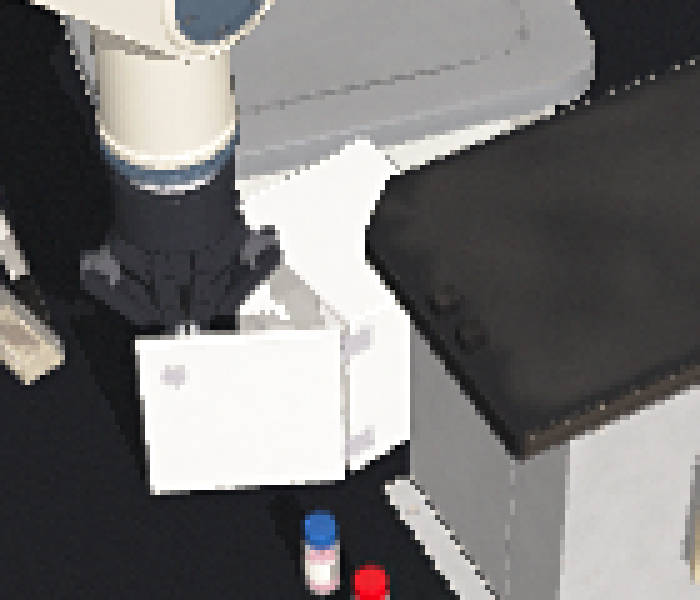

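View pics/top4.png

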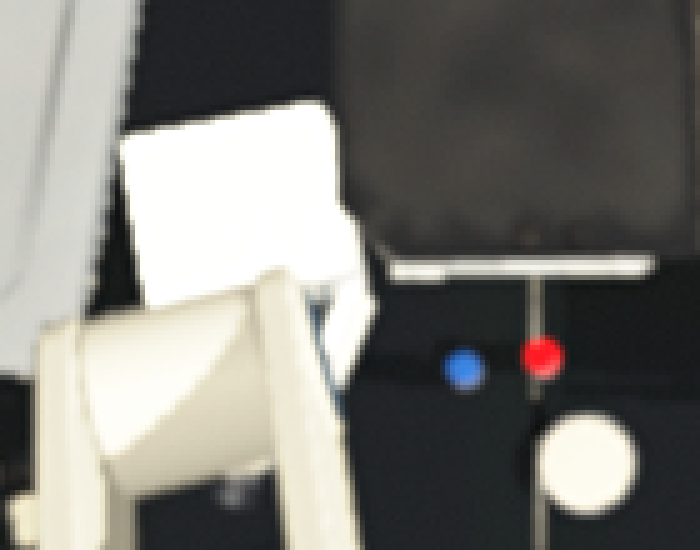

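The door is following the finger at about 1.0 rad with almost no force. I'll carry on to about 1.5 rad.

Request:
play_rows(
  rows=[
    [255,[-0.45,-0.1,0],[0,0,0]],
    [255,[-0.9,-0.15,0],[0,0,0]],
    [255,[-1.4,-0.2,0],[0,0,0]],
    [255,[-1.9,-0.25,0],[0,0,0]],
    [255,[-2.4,-0.25,0],[0,0,0]],
    [255,[-2.85,-0.2,0],[0,0,0]],
    [255,[-3.3,-0.15,0],[0,0,0]],
    [255,[-3.75,-0.1,0],[0,0,0]],
    [255,[-4.1,0,0],[0,0,0]],
    [255,[-4.4,0,0],[0,0,0]],
    [255,[-4.6,0.1,0],[0,0,0]],
    [255,[-4.7,0.1,0],[0,0,0]],
  ],
)

```text
clock: 10.5
eef_pos: [416.1, 57.6, 117.3]
tcp_rot: [-3.142, 0.0, 1.249]
contact_force: [0.6, 0.5, -0.1]
opening: -0.001
```

Request:
play_rows(
  rows=[
    [255,[0,0,0],[0,0,0]],
    [255,[0,0,0],[0,0,0]],
    [255,[0.3,0,0],[0,0,0]],
    [255,[1,0,0],[0,0,0]],
    [255,[2,0,0],[0,0,0]],
    [255,[2.5,0,0],[0,0,0]],
    [255,[2.5,0,-1.5],[0,0,0]],
    [255,[2.5,0,-4],[0,0,0]],
    [255,[2.5,0,-7],[0,0,0]],
    [255,[2.5,0,-9],[0,0,0]],
    [255,[2.5,0,-9],[0,0,0]],
  ],
)

```text
clock: 11.42
eef_pos: [426.6, 82.8, 211.2]
tcp_rot: [3.136, -0.003, 1.25]
contact_force: [1.5, 0.3, 1.2]
opening: -0.005
```

Request:
play_rows(
  rows=[
    [255,[2,-1,0],[0,0,0]],
    [255,[5,-3,0],[0,0,0]],
    [255,[8,-5,0],[0,0,0]],
    [255,[11,-7,0],[0,0,0]],
    [255,[13,-8,0],[0,0,0]],
    [255,[13.5,-8.5,0],[0,0,0]],
    [255,[13.5,-8.5,0],[0,0,0]],
    [255,[13.5,-8.5,0],[0,0,0]],
    [255,[13.5,-8.5,0],[0,0,0]],
  ],
)

```text
clock: 12.17
eef_pos: [386.0, 235.7, 206.9]
tcp_rot: [-3.141, 0.001, 1.249]
contact_force: [0.7, -0.2, 0.6]
opening: 0.003
```

```bash
python3 - <<'E'
from h import *
s=readout.sense(); print(s["eef_pos"],s["tcp_rot"],s["contact_force"])
for n in("scene","top"):
    p,d=grab_frame(n)
    cv2.imwrite(f"pics/{n}5.png",p[:,:,::-1])
    c=p[120:240,200:340] if n=="scene" else p[150:260,180:320]
    cv2.imwrite(f"pics/{n}5c.png",cv2.resize(c[:,:,::-1],None,fx=5,fy=5,interpolation=3))
E
```

```text
[386.02175674 235.68670019 206.91407475] [-3.14131073e+00  9.26981151e-04  1.24860367e+00] [ 0.66908148 -0.18288065  0.59043124]
```

View pics/scene5.png

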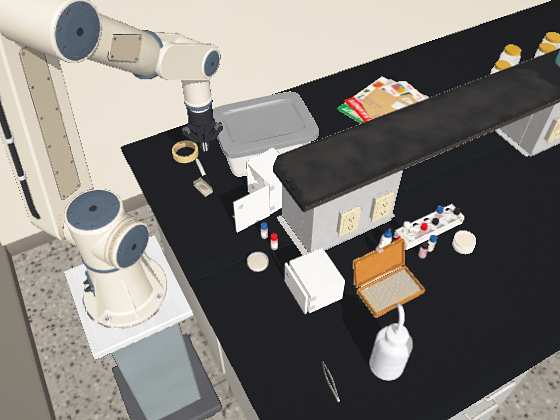

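View pics/top5c.png

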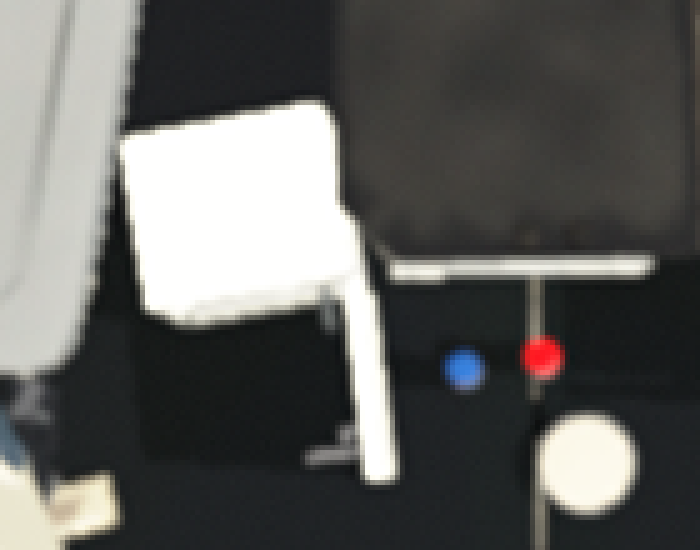

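The door stands about square, from (350,280) to (380,480) in the top crop. The vials and the other things are where they were, and the low cupboard is shut. I'll let some time pass and check that the door stays still.

Request:
play_rows(
  rows=[
    [255,[0,0,0],[0,0,0]],
    [255,[0,0,0],[0,0,0]],
    [255,[0,0,0],[0,0,0]],
    [255,[0,0,0],[0,0,0]],
    [255,[0,0,0],[0,0,0]],
    [255,[0,0,0],[0,0,0]],
  ],
)

```text
clock: 12.77
eef_pos: [386.1, 236.6, 207.3]
tcp_rot: [3.142, -0.0, 1.249]
contact_force: [-0.0, -0.3, -0.2]
opening: 0.001
```

```bash
python3 - <<'E'
from h import *
p,_=grab_frame("top"); a=cv2.imread("pics/top5.png")[:,:,::-1]
df=np.abs(p.astype(int)-a).max(2); print("moved px door",(df[200:250,235:265]>40).sum(),"all",(df>40).sum())
b=cv2.imread("pics/top0.png")[:,:,::-1]; df=np.abs(p.astype(int)-b).max(2); print("vials/dish/squat/bottle/forceps",(df[180:260,266:470]>60).sum())
a=onz("top",180+345/5,150+300/5,148);e=onz("top",180+362/5,150+480/5,148);v=(e-a)[:2];X=np.array([.986,.166]);Y=np.array([-.166,.986]);print("theta",np.arctan2(-v@X,v@Y))
s=readout.sense(); print(s["clock"],s["contact_force"],abs(s["qvel"]).max())
r.sign_off()
E
```

```text
moved px door 0 all 45
vials/dish/squat/bottle/forceps 0
theta 1.479816998001561
12.8167 [-0.84310019 -0.38650848 -0.30867642] 0.0022644533848793754
the job is handed in; nothing more can be done
```

The tall cupboard's door is open and standing on its own, and the job is handed in at about 12.8 s of the 42 s allowed. I pressed its door at the mark, drew back so that it sprang ajar, then put the closed fingers behind it from above and swung it gently open.

**Last checks:**
- **Door:** it stands at about 1.48 rad as measured in the top picture. It showed no change over the last 0.6 s or so.
- **Robot:** the arm is clear and still, and the force reading is about zero.
- **Surroundings:** the top picture shows no change at the vials, dish, low cupboard, bottle or forceps. I checked the tape, pen and resin block only by eye, in the scene picture.

**One odd reading:** at the press stop the wrist read about 10 N into the door and 8 N upward, where about 5 N was expected. I took the upward part as friction. While pushing the door open, the readings between moves stayed below about 1 N.

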